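# Open the squeeze-tab sample canister

## Task

Open the steel sample canister: squeeze the two tabs of its black cap together, keep them squeezed and turn the cap anticlockwise (seen from above) until you feel it come up against its stop, ease it back a touch, then lift it straight off and set it down gently, upright, near the middle of the white tile, and let go. The canister is only lightly held, so do not wrench it round in its holder or pull it up out of it, and leave the dish, rubber bulb, tube rack and ring clamp where they are.

Things in the scene. Friction and masses are not known exactly. Their poses are not given: they have to be found in the camera images.
- cap: Black bayonet cap, 43 mm across, 38 mm high, about 125 g, with an upright squeeze tab on its +y and its -y side. Origin: centre of its underside, 74 mm above the table when seated; z up along its axis; its axes are then parallel to the holder's. Both tabs squeezed, it turns freely, but anticlockwise only to a hard stop. About 2 mm sideways play on the neck.
- tabs_mid (a point): Point on the cap's axis 29 mm above its underside, midway between the tabs. Tabs: flat plates 22 mm wide (along cap x), 5 mm thick, 8 to 42 mm above the cap's underside; outer faces look along cap +y and -y, 66 mm apart, 55 mm when fully squeezed. Below, each tab has a foot 5 mm high reaching 38.5 mm from the axis; it locks in a notch of the rim.
- cap_axis (a point): Centre of the cap's top face, 36 mm above its underside. The hard stop lies 24 to 83 degrees anticlockwise of the start, differently each time; it and the lugs that hold the cap down are inside and cannot be seen. It lifts only within about 7 degrees of the stop; pressed against the stop it binds, so ease back 2 to 4 degrees first.
- tab_a (a joint): How far the tab on the cap's +y side is squeezed in, m: 0 out, 0.0055 fully in (end of travel). Spring: 6 N to start, 14 N fully in. Its foot is clear of the notch from about 0.0045.
- tab_b (a joint): The same for the tab on the cap's -y side.
- holder: Fixed holder: steel foot plate 110 x 110 x 12 mm with a low aluminium cup 96 mm across. Origin: centre of its underside on the table, z up. The steel canister, 84 mm across, stands upright on its centre; its shoulder is 70 mm above the table.
- neck_top (a point): Centre of the top of the canister's neck (21 mm across), 104 mm above the table, inside the cap. A freed cap must rise 35 mm to be clear of the neck.
- rim_mid (a point): Centre of the canister's rim, at the height of the rim's top: 80 mm above the table, 6 mm above the seated cap's underside. Rim: 69 mm inside, 81 mm outside diameter, with a 12 mm notch for each tab's foot. Keep fingertips at least 7 mm above the seated cap's underside.
- can_twist (a joint): angle by which the canister has turned in its holder, rad, 0 at the start, anticlockwise from above positive. Held by friction: it gives way at a torque of about 0.6 N m and stays where it is turned. More than 0.08 either way is a failure.
- can_lift (a joint): height by which the canister has been pulled up in its holder, m, 0 at the start. It gives way at a pull of about 16 N and stays. More than 0.004 is a failure.
- tile: Fixed white ceramic tile, 130 x 130 x 8 mm, flat. Origin: centre of its underside on the table; its top is 8 mm above the origin.
- dish: Bystander: white ceramic evaporating dish, 84 mm across, 30 mm high. Origin: centre of its underside.
- bulb: Bystander: green rubber bulb standing on its flat end, 60 mm across, 90 mm high. Origin: centre of its underside.
- tube_rack: Bystander: small wooden rack, 50 x 100 mm, with two corked glass tubes, 130 mm high in all. Origin: centre of its underside.
- ring_clamp: Bystander: chrome ring clamp lying flat, ring 100 mm across, 20 mm high, stem 105 mm long to its -x side. Origin: centre of the ring, on the table.

How it is judged:
By the outcome, as a careful person would: the job done as asked, in the order asked, and still so for the second after the job is handed in, with the robot touching nothing.
It also fails if it takes over 70 s, if anything falls off the work surface, if the arm or the gripper's body presses on something with over 40 N, if the wrist force passes 120 N, or if a joint passes its speed limit or range.

## Robot

A 6-joint arm with a two-finger parallel gripper is mounted at the origin on the work surface. World frame = base frame: x ahead of the robot, y to its left, z up, the work surface at z = 0. Lengths are in m, angles in rad, forces in N, time in s.
With the tool pointing down it reaches from about 0.3 to 0.85 m from the base axis. Payload 4.2 kg.
Tool frame: the origin (TCP) lies at the very end of the fingers, on their centre line; the grasp point (between the pads) lies 19 mm behind it; z points along the fingers, y is the line along which they close (so a half turn about z gives the same grasp; the last joint's range is limited). The gripper opens to 91 mm and grips with 3 to 60 N. Pads are 32 mm wide; open, the fingers measure 118 mm over their backs; the gripper's body (76 mm by 178 mm) begins 60 mm behind the grasp point.
Start: joints at [1.26, 0.32, 1.565, -0, 1.257, -0.02], TCP at [0.165, 0.551, 0.214] pointing down, gripper open.
Joint ranges: [-3.11, 3.11], [-0.84, 2.01], [0.21, 2.61], [-1.34, 4.49], [0.05, 2.63], [-2.56, 2.56]. Speed limits (rad/s): [2.57, 2.57, 3.14, 3.14, 3.14, 3.14].

## Interface

Orientations are given as a unit quaternion [x, y, z, w].
In Python, from workcell import ctrl gives the robot as it stands.
- The arm moves only by the tool jog_arm, never from a script. Its argument "commands" is a list of rows, each an object of numbers: "tx", "ty", "tz": the shift along the tool's x, y, z in m; "spin": the turn about the tool's z in rad. A call has 1 to 12 rows; each row is the pose to reach, as a shift and turn from the pose commanded when the call began, along the tool's axes at that moment; what a row does not reach only later rows make up. A row lasts 1/8 s, in which the tool goes at most 62.5 mm and 10.7 degrees, less where a joint would pass 70% of its speed; a pose out of reach is approached as far as the arm can. A call with a gripper value outside its range is refused whole. "gripper" is the finger opening in m, from 0 to 0.0912, set as the call begins (left out, the last holds). The fingers move at their own pace and stop on an object; the grip force is fixed at half the most. Time passes only in rows, so rows that repeat a pose let the fingers close. It gives the time, the measured TCP pose, the force, the opening and the grip force at its end, in the units of the state.
- ctrl.read_state(): the state, without advancing time (a new reading comes with each control period).
- ctrl.get_image(name): name is "side" or "top" or "wrist"; returns the picture (384x512x3 uint8, red, green, blue); there is no depth.
- ctrl.camera_params(name): a dict with "fx", "fy", "cx", "cy" (pixels), "R" (3x3) and "t" (3): a world point X has camera coordinates R X + t. Camera axes: x right, y down, z forward; pixel columns grow to the right and rows downward; lengths in m; the calibration is good to about 2 mm. A picture is of the moment at which its call begins: read the wrist's pose just before it. camera_params takes no time and is no camera call; for the wrist camera it gives the pose at the moment of the call.
- ctrl.close_job(): hands the job in; it is judged then, once.
Trained networks look in the newest picture that a camera, given by its name, has taken for a name from the list of things; names that differ only in an ending like _2 or _b are one class to them, and where a whole thing is asked for, a point or a joint stands for the part that bears it (a point fixed in the world has none). Each returns a list of dicts, best first, with "conf" (0 to 1); they miss things now and then, are a little off and sometimes report something else, mostly with a low value. They report only what shows in the picture. A call takes as long as a camera call.
- ctrl.search_frame(query, camera): "uv" ([column, row] in pixels, amid what is visible of it).
- ctrl.trace(query, camera): "region" (384x512 bool, what is visible of it) and "uv" ([column, row] in pixels, amid what is visible of it).
- ctrl.landmark_of(query, camera): "uv" ([column, row] in pixels: a listed point, or the origin of a listed thing).
The state is a dict: "t": time; "joints": joint angles; "qvel": joint speeds; "tau": joint torques, N m; "position": TCP position; "tcp_rot": TCP orientation; "force": force on the tool from outside, world axes, zero at the start; "wrist_torque": the same for the moment, N m; "grip_width": finger opening in m; "finger_force": force on a finger pad.
Only numpy, scipy, OpenCV 4.12 (cv2) and the standard library are available. Lean on these libraries where they do the work, as an engineer would, in place of code of your own. Each camera call takes 0.05 s, during which the arm holds its last target. There are 200 camera calls.

## Working session

There is one attempt and no reset: what is moved stays moved. The work goes in short steps, Python scripts to look and compute and a tool call to move; the robot and the scene stay as the last step left them, time stands still between calls to the robot, and variables do not carry over. Pictures are saved under pics/ and viewed, at most 10 in all, crops included, and the job is handed in when it is done.

Besides the shell and the picture viewer there is one more tool, called after "Request:" as name(argument=value, ...) on one line, values as JSON. jog_arm: Moves the arm, as the interface text tells. Its arguments: {"type":"object","properties":{"commands":{"type":"array"},"gripper":{"type":"number"}},"required":["commands"]}

```bash
mkdir -p pics; cat > h.py <<'E'
import numpy as np, cv2
from workcell import ctrl
def snap(cam,name=None):
    P=ctrl.camera_params(cam); im=ctrl.get_image(cam)
    if name: cv2.imwrite(f'pics/{name}.png',im[:,:,::-1])
    return P,im
def ray(P,uv):
    R=np.array(P['R']);t=np.array(P['t'])
    d=R.T@np.array([(uv[0]-P['cx'])/P['fx'],(uv[1]-P['cy'])/P['fy'],1]); return -R.T@t,d
def atz(P,uv,z):
    c,d=ray(P,uv); return c+d*(z-c[2])/d[2]
def proj(P,X):
    c=np.array(P['R'])@X+np.array(P['t']); return np.array([P['fx']*c[0]/c[2]+P['cx'],P['fy']*c[1]/c[2]+P['cy']])
def tri(obs):
    A=np.zeros((3,3));b=np.zeros(3)
    for P,uv in obs:
        c,d=ray(P,uv);d=d/np.linalg.norm(d);M=np.eye(3)-np.outer(d,d);A+=M;b+=M@c
    return np.linalg.solve(A,b)
E
python3 - <<'E'
from h import *
ims=[]
Z={'cap_axis':.110,'tabs_mid':.103,'cap':.074,'rim_mid':.08,'holder':0,'tile':0,'dish':0,'bulb':0,'tube_rack':0,'ring_clamp':0,'neck_top':.104}
for c in('top','side'):
    P,im=snap(c,c); print(c,-np.array(P['R']).T@P['t'])
    for q,z in Z.items():
        r=ctrl.landmark_of(q,c)
        print(q,[(np.round(x['uv'],1).tolist(),round(x['conf'],2),atz(P,x['uv'],z).round(3).tolist()) for x in r[:2]])
s=ctrl.read_state();print(s)
E
```

```text
top [0.38132238 0.00864765 1.28519694]
cap_axis [([298.6, 231.1], 0.86, [0.482, -0.124, 0.11]), ([119.6, 173.2], 0.29, [0.641, 0.34, 0.11])]
tabs_mid [([300.8, 231.3], 0.7, [0.482, -0.131, 0.103])]
cap [([296.3, 232.8], 0.63, [0.48, -0.122, 0.074])]
rim_mid [([296.6, 230.3], 0.69, [0.486, -0.123, 0.08])]
holder [([237.1, 141.3], 0.6, [0.755, 0.034, 0.0]), ([294.5, 231.8], 0.58, [0.489, -0.125, 0.0])]
tile [([206.6, 223.9], 0.86, [0.515, 0.122, 0.0])]
dish [([238.2, 144.3], 0.64, [0.746, 0.03, 0.0])]
bulb [([386.8, 224.2], 0.94, [0.507, -0.388, 0.0])]
tube_rack [([120.4, 175.1], 0.78, [0.659, 0.369, 0.0])]
ring_clamp [([366.5, 155.5], 0.64, [0.708, -0.342, 0.0])]
neck_top [([297.1, 230.4], 0.66, [0.484, -0.121, 0.104])]
side [ 0.50068045 -0.72621545  0.82766715]
cap_axis [([217.5, 215.9], 0.73, [0.49, -0.113, 0.11]), ([218.4, 231.8], 0.58, [0.489, -0.166, 0.11])]
tabs_mid [([216.4, 224.0], 0.93, [0.485, -0.134, 0.103])]
cap [([219.2, 225.6], 0.86, [0.492, -0.117, 0.074])]
rim_mid [([216.3, 226.3], 0.93, [0.484, -0.123, 0.08])]
holder [([215.0, 247.5], 0.76, [0.475, -0.134, 0.0])]
tile
[... 398 characters left out ...]
14, 0.104])]
{'t': 1.2, 'joints': array([ 1.26003564e+00,  3.19585544e-01,  1.56452014e+00,  2.94041760e-05,
        1.25740932e+00, -1.99881846e-02]), 'qvel': array([-0.0004469 ,  0.00061275, -0.00023326, -0.00111781,  0.00044371,
       -0.00015507]), 'tau': array([ 3.93594397e-03, -4.12358737e+01, -2.32228124e+01,  7.28882896e-02,
        3.73802881e-02,  3.48959475e-05]), 'position': array([0.16483249, 0.55086981, 0.21397642]), 'tcp_rot': array([ 1.44879100e-01,  9.89449364e-01,  4.05987324e-05, -7.40377718e-06]), 'force': array([-0.57527828, -0.34063748, -0.34196337]), 'wrist_torque': array([ 0.01104003, -0.04958147,  0.02466167]), 'finger_force': 0.0, 'grip_width': 0.09149913447613531}
```

View pics/top.png

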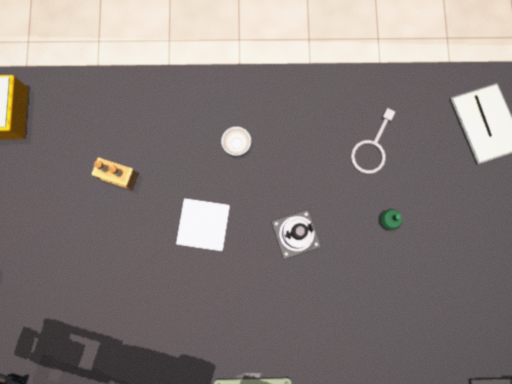

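View pics/side.png

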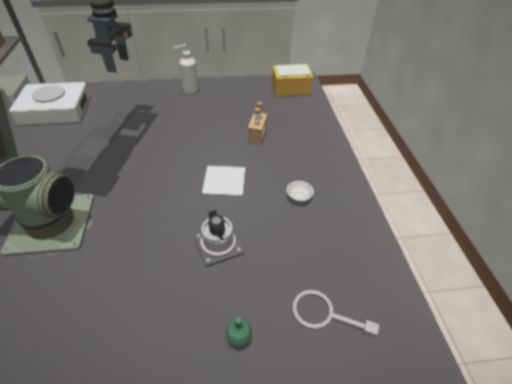

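The top view shows the canister at about (297,233), with the cap tabs from (287,236) to (313,230), roughly 13° off world y. The tile is at (203,224). In the side view the cap is at (217,222). The networks agree on the canister at about (0.485,-0.123) and the tile at about (0.52,0.123).

Request:
jog_arm(commands=[{"tx": -0.02,"ty": -0.02,"tz": -0.03,"spin": 0.12},{"tx": -0.06,"ty": -0.06,"tz": -0.046,"spin": 0.3},{"tx": -0.1,"ty": -0.11,"tz": -0.046,"spin": 0.48},{"tx": -0.14,"ty": -0.155,"tz": -0.046,"spin": 0.66},{"tx": -0.18,"ty": -0.2,"tz": -0.046,"spin": 0.84},{"tx": -0.22,"ty": -0.245,"tz": -0.046,"spin": 1.02},{"tx": -0.26,"ty": -0.29,"tz": -0.046,"spin": 1.2},{"tx": -0.3,"ty": -0.335,"tz": -0.046,"spin": 1.38},{"tx": -0.34,"ty": -0.38,"tz": -0.046,"spin": 1.56},{"tx": -0.38,"ty": -0.425,"tz": -0.046,"spin": 1.74},{"tx": -0.41,"ty": -0.455,"tz": -0.046,"spin": 1.9},{"tx": -0.42,"ty": -0.465,"tz": -0.046,"spin": 2.0}], gripper=0.0912)

```text
t: 2.7
position: [0.4348, -0.0173, 0.2599]
tcp_rot: [0.912, 0.409, 0.0, 0.0]
force: [0.4, -0.6, 0.2]
grip_width: 0.0913
finger_force: 0.0
```

Request:
jog_arm(commands=[{"tx": -0.01,"ty": 0.03,"spin": 0.15},{"tx": -0.025,"ty": 0.06,"spin": 0.32},{"tx": -0.04,"ty": 0.09,"spin": 0.48},{"tx": -0.0465,"ty": 0.1085,"spin": 0.62},{"tx": -0.0465,"ty": 0.1085,"spin": 0.62},{"tx": -0.0465,"ty": 0.1085,"spin": 0.62}])

```text
invalid input at $.commands[0]: expected keys tx, ty, tz, spin
```

```bash
python3 - <<'E'
from h import *
s=ctrl.read_state();print(s['position'],s['tcp_rot'],s['joints'])
P,im=snap('wrist','w1'); print('cam',-np.array(P['R']).T@P['t'])
for q,z in {'cap_axis':.110,'tabs_mid':.103,'cap':.074,'rim_mid':.08,'neck_top':.104,'holder':0}.items():
    print(q,[(np.round(x['uv'],1).tolist(),round(x['conf'],2),atz(P,x['uv'],z).round(4).tolist()) for x in ctrl.landmark_of(q,'wrist')[:2]])
for q in('tab_a','tab_b'):
    for x in ctrl.trace(q,'wrist')[:3]:
        m=np.array(x['region']);v,u=np.nonzero(m)
        print(q,x['conf'],np.round(x['uv'],1),m.sum(),u.min(),u.max(),v.min(),v.max(),atz(P,x['uv'],.116).round(4))
E
```

```text
[ 0.43479617 -0.01725385  0.25992171] [9.12318280e-01 4.09481744e-01 1.27972363e-04 2.02119023e-04] [-6.59102628e-02  6.69101775e-02  1.77307156e+00 -2.46021637e-04
  1.30119537e+00  6.61179666e-01]
cam [0.48295861 0.03783038 0.43195872]
cap_axis [([352.1, 221.1], 0.61, [0.4838, -0.1283, 0.11])]
tabs_mid [([348.5, 215.4], 0.57, [0.485, -0.1232, 0.103])]
cap [([344.5, 210.6], 0.96, [0.4852, -0.1286, 0.074])]
rim_mid []
neck_top []
holder [([332.5, 192.7], 0.62, [0.4896, -0.1275, 0.0])]
tab_a 0.5 [326.8 203.2] 274 319 337 195 216 [ 0.4753 -0.0886  0.116 ]
tab_a 0.47 [374.6 225.5] 90 370 380 220 233 [ 0.5    -0.1469  0.116 ]
tab_b 0.5 [326.8 203.2] 274 319 337 195 216 [ 0.4753 -0.0886  0.116 ]
tab_b 0.47 [374.6 225.5] 90 370 380 220 233 [ 0.5    -0.1469  0.116 ]
```

View pics/w1.png

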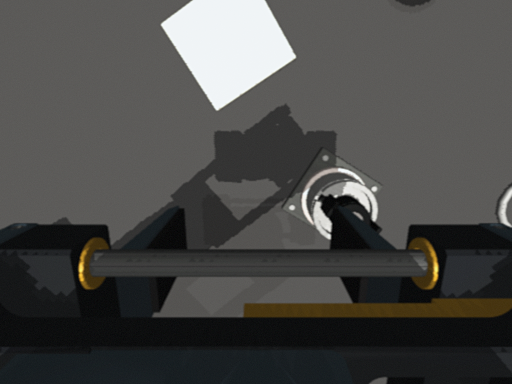

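The wrist view shows the cap at about (350,212), partly hidden by the right finger. The tile is at the upper left. The camera sits on the tool's +x side, so I'll hang back to see the cap whole.

Request:
jog_arm(commands=[{"tx": -0.03,"ty": 0.014,"tz": 0,"spin": 0.15},{"tx": -0.06,"ty": 0.03,"tz": 0,"spin": 0.32},{"tx": -0.1,"ty": 0.045,"tz": 0,"spin": 0.48},{"tx": -0.12,"ty": 0.057,"tz": 0,"spin": 0.62},{"tx": -0.12,"ty": 0.057,"tz": 0,"spin": 0.62},{"tx": -0.12,"ty": 0.057,"tz": 0,"spin": 0.62}])

```text
t: 3.9
position: [0.3977, -0.1421, 0.26]
tcp_rot: [0.993, 0.116, 0.0, -0.0]
force: [-0.4, 0.0, 0.3]
grip_width: 0.0908
finger_force: 0.0
```

```bash
python3 - <<'E'
from h import *
s=ctrl.read_state();print(s['position'],s['tcp_rot'],s['joints'])
P,im=snap('wrist'); print('cam',-np.array(P['R']).T@P['t'])
for q,z in {'cap_axis':.110,'tabs_mid':.103,'cap':.074,'rim_mid':.08,'neck_top':.104,'holder':0}.items():
    print(q,[(np.round(x['uv'],1).tolist(),round(x['conf'],2),atz(P,x['uv'],z).round(4).tolist()) for x in ctrl.landmark_of(q,'wrist')[:2]])
for q in('tab_a','holder'):
    for x in ctrl.trace(q,'wrist')[:3]:
        m=np.array(x['region']);v,u=np.nonzero(m)
        print(q,x['conf'],np.round(x['uv'],1),m.sum(),u.min(),u.max(),v.min(),v.max(),atz(P,x['uv'],.116).round(4))
        if q=='holder' :
            c,_=cv2.findContours(m.astype('uint8'),0,2); r=cv2.minAreaRect(max(c,key=cv2.contourArea)); print(r,[atz(P,p,.012).round(4) for p in cv2.boxPoints(r)])
cv2.imwrite('pics/w2.png',cv2.resize(im[90:330,140:460],(800,600),interpolation=3)[:,:,::-1])
E
```

```text
[ 0.3977155  -0.14205352  0.25996705] [ 9.93219001e-01  1.16257959e-01  1.38637053e-04 -2.89727509e-04] [-3.70795318e-01  4.58319132e-02  1.79581362e+00  6.66116791e-04
  1.29997351e+00  9.66779880e-01]
cam [ 0.46835787 -0.12467535  0.43202217]
cap_axis [([265.3, 101.0], 0.58, [0.4817, -0.1293, 0.11])]
tabs_mid [([261.7, 97.6], 0.57, [0.4845, -0.1248, 0.103])]
cap [([265.8, 99.7], 0.79, [0.4848, -0.13, 0.074])]
rim_mid []
neck_top [([80.9, 31.0], 0.59, [0.5049, 0.0695, 0.104])]
holder []
tab_a 0.58 [292.7  96. ] 173 288 296 85 108 [ 0.4928 -0.1556  0.116 ]
tab_a 0.57 [234.5  99.5] 143 230 239 89 110 [ 0.4756 -0.0977  0.116 ]
tab_a 0.38 [253.  114.5] 2252 229 297 62 135 [ 0.4653 -0.1198  0.116 ]
holder 0.56 [257.4 119.4] 4985 219 303 57 144 [ 0.4615 -0.1255  0.116 ]
((262.0400085449219, 100.22000885009766), (84.869140625, 82.48393249511719), 86.8201675415039) [array([ 0.5221, -0.0576,  0.012 ]), array([ 0.5528, -0.163 ,  0.012 ]), array([ 0.4469, -0.1994,  0.012 ]), array([ 0.4134, -0.0862,  0.012 ])]
```

View pics/w2.png

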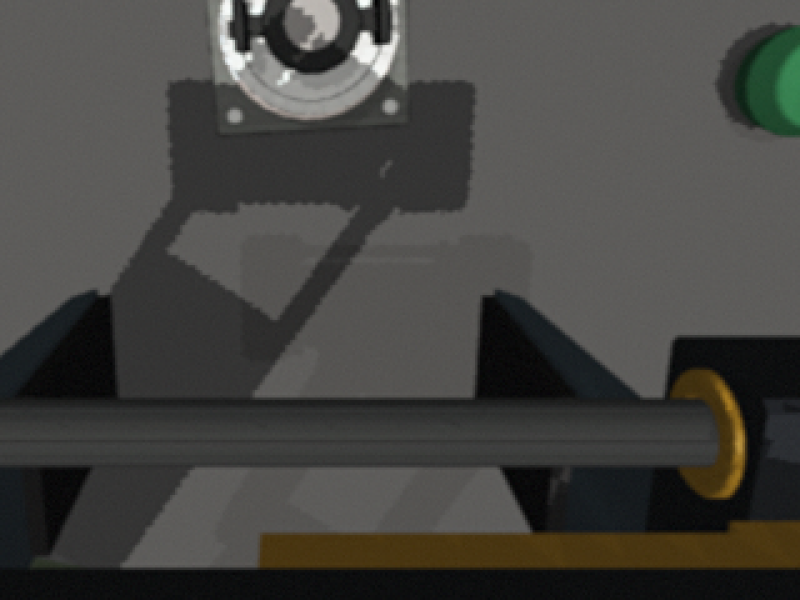

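The crop shows the cap at (312,20), full-frame (265,98), with its tabs at (243,24) and (382,18). That gives a centre of about (0.484,-0.127) and a tab line 3° anticlockwise of the tool's y. Next I'll hover over it.

Request:
jog_arm(commands=[{"tx": 0.02,"ty": 0.001,"tz": 0.01,"spin": -0.02},{"tx": 0.05,"ty": 0.003,"tz": 0.03,"spin": -0.056},{"tx": 0.08,"ty": 0.005,"tz": 0.06,"spin": -0.056},{"tx": 0.0878,"ty": 0.005,"tz": 0.1,"spin": -0.056},{"tx": 0.0878,"ty": 0.005,"tz": 0.125,"spin": -0.056},{"tx": 0.0878,"ty": 0.005,"tz": 0.13,"spin": -0.056},{"tx": 0.0878,"ty": 0.005,"tz": 0.13,"spin": -0.056}])

```text
t: 5.22
position: [0.485, -0.1275, 0.1299]
tcp_rot: [0.99, 0.143, 0.0, -0.0]
force: [-0.1, 0.3, 0.2]
grip_width: 0.0914
finger_force: 0.0
```

```bash
python3 - <<'E'
from h import *
s=ctrl.read_state();print(s['position'],s['tcp_rot'],s['joints'],s['force'])
P,im=snap('wrist')
print([proj(P,np.array(s['position'])+d) for d in([0,0,0],[0,0,-.02])])
for q in('tab_a',):
    for x in ctrl.trace(q,'wrist')[:3]:
        m=np.array(x['region']);v,u=np.nonzero(m)
        print(q,x['conf'],np.round(x['uv'],1),m.sum(),u.min(),u.max(),v.min(),v.max(),atz(P,x['uv'],.116).round(4))
a=im[130:370,100:420]
cv2.imwrite('pics/w3.png',np.clip(cv2.resize(a,(800,600),interpolation=3)[:,:,::-1]*1.8,0,255))
E
```

```text
[ 0.48495946 -0.12751476  0.12989428] [ 9.89708037e-01  1.43101290e-01  1.40493944e-04 -4.23444680e-05] [-2.80183836e-01  2.77416497e-01  1.85650611e+00  2.27969384e-04
  1.00744875e+00  1.00330227e+00] [-0.10943336  0.34315015  0.19078936]
[array([259.07616716, 231.17574791]), array([258.97404486, 219.97684177])]
tab_a 0.91 [215.4 219.8] 445 210 223 196 239 [ 0.4789 -0.0984  0.116 ]
tab_a 0.56 [303.4 214.3] 419 294 308 197 238 [ 0.4996 -0.1545  0.116 ][ WARN:0@2.287] global loadsave.cpp:1063 imwrite_ Unsupported depth image for selected encoder is fallbacked to CV_8U.
```

View pics/w3.png

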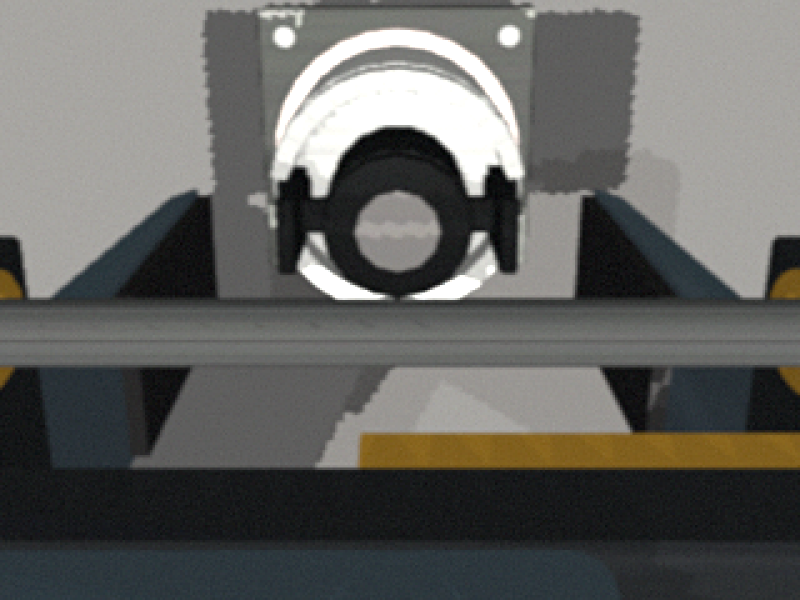

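The tabs, at (293,220) and (503,220) in the crop, are square to the fingers and centred between them. I'll lower the gripper.

Request:
jog_arm(commands=[{"tx": -0.001,"ty": 0,"tz": 0.015,"spin": 0},{"tx": -0.001,"ty": 0,"tz": 0.03,"spin": 0},{"tx": -0.001,"ty": 0,"tz": 0.04,"spin": 0},{"tx": -0.001,"ty": 0,"tz": 0.045,"spin": 0},{"tx": -0.001,"ty": 0,"tz": 0.045,"spin": 0},{"tx": -0.001,"ty": 0,"tz": 0.045,"spin": 0}])

```text
t: 6.08
position: [0.4836, -0.128, 0.0852]
tcp_rot: [0.99, 0.143, 0.0, 0.0]
force: [1.0, 0.1, -0.0]
grip_width: 0.0913
finger_force: 0.0
```

Request:
jog_arm(commands=[{"tx": 0,"ty": 0,"tz": 0,"spin": 0},{"tx": 0,"ty": 0,"tz": 0,"spin": 0},{"tx": 0,"ty": 0,"tz": 0,"spin": 0},{"tx": 0,"ty": 0,"tz": 0,"spin": 0},{"tx": 0,"ty": 0,"tz": 0,"spin": 0},{"tx": 0,"ty": 0,"tz": 0,"spin": 0},{"tx": 0,"ty": 0,"tz": 0,"spin": 0},{"tx": 0,"ty": 0,"tz": 0,"spin": 0}], gripper=0.045)

```text
t: 7.08
position: [0.4836, -0.1281, 0.0853]
tcp_rot: [0.99, 0.143, 0.0, 0.0]
force: [-1.1, -1.2, 4.6]
grip_width: 0.0541
finger_force: 30.0
```

```bash
python3 - <<'E'
from h import *
s=ctrl.read_state()
for k in('position','tcp_rot','force','wrist_torque','grip_width','finger_force'):print(k,s[k])
E
```

```text
position [ 0.483562   -0.12807328  0.08529523]
tcp_rot [9.89730609e-01 1.42944578e-01 3.46215621e-04 2.22030122e-04]
force [-1.12126579 -1.1682674   4.63038691]
wrist_torque [-0.29577911  0.33341328 -0.03931812]
grip_width 0.0540721454130307
finger_force 30.021316409111023
```

Both tabs are fully in, at 54 mm opening and 30 N. I'll turn 19° anticlockwise, which is short of the earliest possible stop.

Request:
jog_arm(commands=[{"tx": 0,"ty": 0,"tz": 0,"spin": -0.03},{"tx": 0,"ty": 0,"tz": 0,"spin": -0.08},{"tx": 0,"ty": 0,"tz": 0,"spin": -0.13},{"tx": 0,"ty": 0,"tz": 0,"spin": -0.18},{"tx": 0,"ty": 0,"tz": 0,"spin": -0.23},{"tx": 0,"ty": 0,"tz": 0,"spin": -0.28},{"tx": 0,"ty": 0,"tz": 0,"spin": -0.32},{"tx": 0,"ty": 0,"tz": 0,"spin": -0.33},{"tx": 0,"ty": 0,"tz": 0,"spin": -0.33}])

```text
t: 8.2
position: [0.4838, -0.1279, 0.0853]
tcp_rot: [0.953, 0.303, 0.001, 0.0]
force: [0.0, 1.0, 4.7]
grip_width: 0.0542
finger_force: 30.0
```

```bash
cat > st.py <<'E'
from h import *
s=ctrl.read_state();q=s['tcp_rot']
print('t',round(s['t'],2),'yawx',round(np.degrees(2*np.arctan2(q[1],q[0])),2),'pos',np.round(s['position'],4),'F',np.round(s['force'],1),'M',np.round(s['wrist_torque'],3),'w',round(s['grip_width'],4),round(s['finger_force'],1),'tau6',round(s['tau'][5],3))
E
python3 st.py
```

```text
t 8.2 yawx 35.32 pos [ 0.4838 -0.1279  0.0853] F [0.  1.  4.7] M [-0.14   0.11  -0.049] w 0.0542 30.0 tau6 -0.034
```

Turns freely. I'll feel for the stop in small steps.

Request:
jog_arm(commands=[{"tx": 0,"ty": 0,"tz": 0,"spin": -0.025},{"tx": 0,"ty": 0,"tz": 0,"spin": -0.05},{"tx": 0,"ty": 0,"tz": 0,"spin": -0.05}])

```text
t: 8.57
position: [0.4838, -0.1279, 0.0853]
tcp_rot: [0.945, 0.327, 0.001, 0.0]
force: [-0.2, -0.2, 5.2]
grip_width: 0.0544
finger_force: 30.0
```

```bash
python3 st.py
```

```text
t 8.57 yawx 38.18 pos [ 0.4838 -0.1279  0.0853] F [-0.2 -0.2  5.2] M [-0.158  0.149  0.015] w 0.0544 30.0 tau6 -0.038
```

Request:
jog_arm(commands=[{"tx": 0,"ty": 0,"tz": 0,"spin": -0.025},{"tx": 0,"ty": 0,"tz": 0,"spin": -0.05},{"tx": 0,"ty": 0,"tz": 0,"spin": -0.05}])

```text
t: 8.95
position: [0.4838, -0.1279, 0.0853]
tcp_rot: [0.937, 0.351, 0.001, 0.0]
force: [-0.4, 0.1, 5.2]
grip_width: 0.0542
finger_force: 30.0
```

```bash
python3 st.py
```

```text
t 8.95 yawx 41.05 pos [ 0.4838 -0.1279  0.0853] F [-0.4  0.1  5.2] M [-0.12   0.171 -0.012] w 0.0542 30.0 tau6 -0.038
```

Request:
jog_arm(commands=[{"tx": 0,"ty": 0,"tz": 0,"spin": -0.025},{"tx": 0,"ty": 0,"tz": 0,"spin": -0.05},{"tx": 0,"ty": 0,"tz": 0,"spin": -0.05}])

```text
t: 9.32
position: [0.4838, -0.1279, 0.0853]
tcp_rot: [0.927, 0.374, 0.001, 0.0]
force: [-0.5, 0.0, 5.1]
grip_width: 0.0545
finger_force: 30.0
```

```bash
python3 st.py
```

```text
t 9.32 yawx 43.91 pos [ 0.4838 -0.1279  0.0853] F [-0.5  0.   5.1] M [-0.127  0.122 -0.007] w 0.0545 30.0 tau6 -0.038
```

Request:
jog_arm(commands=[{"tx": 0,"ty": 0,"tz": 0,"spin": -0.025},{"tx": 0,"ty": 0,"tz": 0,"spin": -0.05},{"tx": 0,"ty": 0,"tz": 0,"spin": -0.05}])

```text
t: 9.7
position: [0.4838, -0.1279, 0.0853]
tcp_rot: [0.918, 0.397, 0.001, 0.0]
force: [0.1, 0.2, 4.8]
grip_width: 0.0542
finger_force: 30.0
```

```bash
python3 st.py
```

```text
t 9.7 yawx 46.78 pos [ 0.4838 -0.1279  0.0853] F [0.1 0.2 4.8] M [-0.124  0.098 -0.019] w 0.0542 30.0 tau6 -0.038
```

Request:
jog_arm(commands=[{"tx": 0,"ty": 0,"tz": 0,"spin": -0.025},{"tx": 0,"ty": 0,"tz": 0,"spin": -0.05},{"tx": 0,"ty": 0,"tz": 0,"spin": -0.05}])

```text
t: 10.07
position: [0.4839, -0.1279, 0.0853]
tcp_rot: [0.908, 0.42, 0.001, 0.0]
force: [-0.6, -0.6, 5.4]
grip_width: 0.0544
finger_force: 30.0
```

```bash
python3 st.py
```

```text
t 10.07 yawx 49.64 pos [ 0.4839 -0.1279  0.0853] F [-0.6 -0.6  5.4] M [-0.169  0.143  0.027] w 0.0544 30.0 tau6 -0.039
```

Request:
jog_arm(commands=[{"tx": 0,"ty": 0,"tz": 0,"spin": -0.025},{"tx": 0,"ty": 0,"tz": 0,"spin": -0.05},{"tx": 0,"ty": 0,"tz": 0,"spin": -0.05}])

```text
t: 10.45
position: [0.4838, -0.1279, 0.0853]
tcp_rot: [0.897, 0.442, 0.001, 0.0]
force: [0.8, 0.4, 4.9]
grip_width: 0.0546
finger_force: 30.0
```

```bash
python3 st.py
```

```text
t 10.45 yawx 52.51 pos [ 0.4838 -0.1279  0.0853] F [0.8 0.4 4.9] M [-0.13   0.102  0.021] w 0.0546 30.0 tau6 -0.039
```

Request:
jog_arm(commands=[{"tx": 0,"ty": 0,"tz": 0,"spin": -0.025},{"tx": 0,"ty": 0,"tz": 0,"spin": -0.05},{"tx": 0,"ty": 0,"tz": 0,"spin": -0.05}])

```text
t: 10.82
position: [0.4838, -0.1279, 0.0853]
tcp_rot: [0.885, 0.465, 0.001, 0.0]
force: [0.9, -0.1, 4.5]
grip_width: 0.0543
finger_force: 30.0
```

```bash
python3 st.py
```

```text
t 10.82 yawx 55.37 pos [ 0.4838 -0.1279  0.0853] F [ 0.9 -0.1  4.5] M [-0.171  0.148 -0.003] w 0.0543 30.0 tau6 -0.039
```

Request:
jog_arm(commands=[{"tx": 0,"ty": 0,"tz": 0,"spin": -0.025},{"tx": 0,"ty": 0,"tz": 0,"spin": -0.05},{"tx": 0,"ty": 0,"tz": 0,"spin": -0.05}])

```text
t: 11.2
position: [0.4838, -0.1279, 0.0853]
tcp_rot: [0.874, 0.487, 0.001, 0.0]
force: [0.2, -0.3, 5.2]
grip_width: 0.0545
finger_force: 30.0
```

```bash
python3 st.py
```

```text
t 11.2 yawx 58.24 pos [ 0.4838 -0.1279  0.0853] F [ 0.2 -0.3  5.2] M [-0.137  0.079  0.006] w 0.0545 30.0 tau6 -0.039
```

Request:
jog_arm(commands=[{"tx": 0,"ty": 0,"tz": 0,"spin": -0.025},{"tx": 0,"ty": 0,"tz": 0,"spin": -0.05},{"tx": 0,"ty": 0,"tz": 0,"spin": -0.05}])

```text
t: 11.58
position: [0.4838, -0.1279, 0.0853]
tcp_rot: [0.861, 0.508, 0.001, 0.0]
force: [0.3, 0.2, 4.4]
grip_width: 0.0541
finger_force: 30.0
```

```bash
python3 st.py
```

```text
t 11.57 yawx 61.1 pos [ 0.4838 -0.1279  0.0853] F [0.3 0.2 4.4] M [-0.113  0.139 -0.002] w 0.0541 30.0 tau6 -0.039
```

Request:
jog_arm(commands=[{"tx": 0,"ty": 0,"tz": 0,"spin": -0.025},{"tx": 0,"ty": 0,"tz": 0,"spin": -0.05},{"tx": 0,"ty": 0,"tz": 0,"spin": -0.05}])

```text
t: 11.95
position: [0.4839, -0.1279, 0.0853]
tcp_rot: [0.848, 0.53, 0.001, 0.0]
force: [0.1, -0.2, 5.0]
grip_width: 0.054
finger_force: 30.0
```

```bash
python3 st.py
```

```text
t 11.95 yawx 63.97 pos [ 0.4839 -0.1279  0.0853] F [ 0.1 -0.2  5. ] M [-0.119  0.106  0.049] w 0.054 30.0 tau6 -0.039
```

Request:
jog_arm(commands=[{"tx": 0,"ty": 0,"tz": 0,"spin": -0.025},{"tx": 0,"ty": 0,"tz": 0,"spin": -0.05},{"tx": 0,"ty": 0,"tz": 0,"spin": -0.05}])

```text
t: 12.32
position: [0.4839, -0.1279, 0.0853]
tcp_rot: [0.835, 0.551, 0.001, 0.0]
force: [-0.3, 0.5, 4.6]
grip_width: 0.0543
finger_force: 30.0
```

```bash
python3 st.py
```

```text
t 12.32 yawx 66.83 pos [ 0.4839 -0.1279  0.0853] F [-0.3  0.5  4.6] M [-0.127  0.038  0.012] w 0.0543 30.0 tau6 -0.039
```

Request:
jog_arm(commands=[{"tx": 0,"ty": 0,"tz": 0,"spin": -0.025},{"tx": 0,"ty": 0,"tz": 0,"spin": -0.05},{"tx": 0,"ty": 0,"tz": 0,"spin": -0.05}])

```text
t: 12.7
position: [0.4839, -0.1278, 0.0853]
tcp_rot: [0.821, 0.571, 0.001, 0.0]
force: [-0.1, 0.4, 4.8]
grip_width: 0.0543
finger_force: 30.0
```

```bash
python3 st.py
```

```text
t 12.7 yawx 69.7 pos [ 0.4839 -0.1278  0.0853] F [-0.1  0.4  4.8] M [-0.143  0.083  0.025] w 0.0543 30.0 tau6 -0.039
```

Request:
jog_arm(commands=[{"tx": 0,"ty": 0,"tz": 0,"spin": -0.025},{"tx": 0,"ty": 0,"tz": 0,"spin": -0.05},{"tx": 0,"ty": 0,"tz": 0,"spin": -0.05}])

```text
t: 13.08
position: [0.4838, -0.1279, 0.0853]
tcp_rot: [0.806, 0.592, 0.001, 0.0]
force: [-0.1, -0.4, 4.8]
grip_width: 0.0541
finger_force: 30.0
```

```bash
python3 st.py
```

```text
t 13.07 yawx 72.56 pos [ 0.4838 -0.1279  0.0853] F [-0.1 -0.4  4.8] M [-0.169  0.081 -0.   ] w 0.0541 30.0 tau6 -0.043
```

Request:
jog_arm(commands=[{"tx": 0,"ty": 0,"tz": 0,"spin": -0.025},{"tx": 0,"ty": 0,"tz": 0,"spin": -0.04},{"tx": 0,"ty": 0,"tz": 0,"spin": -0.04}])

```text
t: 13.45
position: [0.4836, -0.1281, 0.0853]
tcp_rot: [0.794, 0.608, 0.0, 0.0]
force: [-1.3, -0.8, 5.7]
grip_width: 0.0545
finger_force: 30.0
```

```bash
python3 st.py
```

```text
t 13.45 yawx 74.85 pos [ 0.4836 -0.1281  0.0853] F [-1.3 -0.8  5.7] M [-0.32   0.253 -0.025] w 0.0545 30.0 tau6 -0.089
```

A slight change in torque and in the sideways moment. I'll go in smaller steps.

Request:
jog_arm(commands=[{"tx": 0,"ty": 0,"tz": 0,"spin": -0.01},{"tx": 0,"ty": 0,"tz": 0,"spin": -0.02},{"tx": 0,"ty": 0,"tz": 0,"spin": -0.02}])

```text
t: 13.82
position: [0.4835, -0.1283, 0.0853]
tcp_rot: [0.788, 0.616, 0.0, 0.0]
force: [-0.4, -1.1, 5.1]
grip_width: 0.0542
finger_force: 30.0
```

```bash
python3 st.py
```

```text
t 13.82 yawx 76.0 pos [ 0.4835 -0.1283  0.0853] F [-0.4 -1.1  5.1] M [-0.455  0.242 -0.063] w 0.0542 30.0 tau6 -0.104
```

Request:
jog_arm(commands=[{"tx": 0,"ty": 0,"tz": 0,"spin": -0.01},{"tx": 0,"ty": 0,"tz": 0,"spin": -0.02},{"tx": 0,"ty": 0,"tz": 0,"spin": -0.02}])

```text
t: 14.2
position: [0.4834, -0.1285, 0.0853]
tcp_rot: [0.782, 0.624, -0.0, 0.001]
force: [-1.4, -2.9, 6.1]
grip_width: 0.054
finger_force: 30.0
```

```bash
python3 st.py
```

```text
t 14.2 yawx 77.15 pos [ 0.4834 -0.1285  0.0853] F [-1.4 -2.9  6.1] M [-0.542  0.293 -0.095] w 0.054 30.0 tau6 -0.121
```

Request:
jog_arm(commands=[{"tx": 0,"ty": 0,"tz": 0,"spin": -0.01},{"tx": 0,"ty": 0,"tz": 0,"spin": -0.02},{"tx": 0,"ty": 0,"tz": 0,"spin": -0.02}])

```text
t: 14.58
position: [0.4834, -0.1286, 0.0853]
tcp_rot: [0.776, 0.631, -0.0, 0.001]
force: [-0.5, -2.2, 5.2]
grip_width: 0.0541
finger_force: 30.0
```

```bash
python3 st.py
```

```text
t 14.57 yawx 78.28 pos [ 0.4834 -0.1286  0.0853] F [-0.5 -2.2  5.2] M [-0.674  0.316 -0.235] w 0.0541 30.0 tau6 -0.24
```

Request:
jog_arm(commands=[{"tx": 0,"ty": 0,"tz": 0,"spin": -0.012},{"tx": 0,"ty": 0,"tz": 0,"spin": -0.012},{"tx": 0,"ty": 0,"tz": 0,"spin": -0.012}])

```text
t: 14.95
position: [0.4834, -0.1286, 0.0853]
tcp_rot: [0.772, 0.636, -0.0, 0.001]
force: [-1.3, -3.4, 6.9]
grip_width: 0.0543
finger_force: 30.0
```

```bash
python3 st.py
```

```text
t 14.95 yawx 78.92 pos [ 0.4834 -0.1286  0.0853] F [-1.3 -3.4  6.9] M [-0.695  0.29  -0.429] w 0.0543 30.0 tau6 -0.42
```

The stop is clear: torque climbs steeply to 0.43 N m at about 78°. I'll ease back about 5° of wrist angle, which takes up the wind-up and leaves roughly 3° off the stop.

Request:
jog_arm(commands=[{"tx": 0,"ty": 0,"tz": 0,"spin": 0.03},{"tx": 0,"ty": 0,"tz": 0,"spin": 0.06},{"tx": 0,"ty": 0,"tz": 0,"spin": 0.08},{"tx": 0,"ty": 0,"tz": 0,"spin": 0.08}])

```text
t: 15.45
position: [0.4835, -0.1282, 0.0853]
tcp_rot: [0.796, 0.605, 0.0, 0.0]
force: [-0.9, -1.1, 5.3]
grip_width: 0.0541
finger_force: 30.0
```

```bash
python3 st.py
```

```text
t 15.45 yawx 74.41 pos [ 0.4835 -0.1282  0.0853] F [-0.9 -1.1  5.3] M [-0.406  0.192 -0.014] w 0.0541 30.0 tau6 0.033
```

Request:
jog_arm(commands=[{"tx": 0,"ty": 0,"tz": -0.001,"spin": 0},{"tx": 0,"ty": 0,"tz": -0.002,"spin": 0},{"tx": 0,"ty": 0,"tz": -0.002,"spin": 0}])

```text
t: 15.82
position: [0.4829, -0.1278, 0.0864]
tcp_rot: [0.796, 0.605, -0.0, -0.0]
force: [-0.4, -0.8, -2.0]
grip_width: 0.0542
finger_force: 30.0
```

```bash
python3 st.py
```

```text
t 15.82 yawx 74.41 pos [ 0.4829 -0.1278  0.0864] F [-0.4 -0.8 -2. ] M [-0.43  -0.031  0.025] w 0.0542 30.0 tau6 -0.02
```

Request:
jog_arm(commands=[{"tx": 0,"ty": 0,"tz": -0.001,"spin": 0},{"tx": 0,"ty": 0,"tz": -0.002,"spin": 0},{"tx": 0,"ty": 0,"tz": -0.002,"spin": 0}])

```text
t: 16.2
position: [0.483, -0.1278, 0.0889]
tcp_rot: [0.796, 0.605, -0.0, -0.0]
force: [-0.6, -2.2, -2.8]
grip_width: 0.0542
finger_force: 30.0
```

```bash
python3 st.py
```

```text
t 16.2 yawx 74.42 pos [ 0.483  -0.1278  0.0889] F [-0.6 -2.2 -2.8] M [-0.41   0.136 -0.002] w 0.0542 30.0 tau6 -0.022
```

Rising freely, at about 3 N.

Request:
jog_arm(commands=[{"tx": 0,"ty": 0,"tz": -0.0015,"spin": 0},{"tx": 0,"ty": 0,"tz": -0.003,"spin": 0},{"tx": 0,"ty": 0,"tz": -0.0045,"spin": 0},{"tx": 0,"ty": 0,"tz": -0.006,"spin": 0},{"tx": 0,"ty": 0,"tz": -0.006,"spin": 0}])

```text
t: 16.82
position: [0.4834, -0.1279, 0.0952]
tcp_rot: [0.796, 0.605, 0.0, 0.0]
force: [-0.1, -1.9, -1.2]
grip_width: 0.0545
finger_force: 30.0
```

```bash
python3 st.py
```

```text
t 16.82 yawx 74.42 pos [ 0.4834 -0.1279  0.0952] F [-0.1 -1.9 -1.2] M [-0.412  0.197 -0.037] w 0.0545 30.0 tau6 -0.022
```

Request:
jog_arm(commands=[{"tx": 0,"ty": 0,"tz": -0.003,"spin": 0},{"tx": 0,"ty": 0,"tz": -0.008,"spin": 0},{"tx": 0,"ty": 0,"tz": -0.014,"spin": 0},{"tx": 0,"ty": 0,"tz": -0.02,"spin": 0},{"tx": 0,"ty": 0,"tz": -0.027,"spin": 0},{"tx": 0,"ty": 0,"tz": -0.034,"spin": 0},{"tx": 0,"ty": 0,"tz": -0.042,"spin": 0},{"tx": 0,"ty": 0,"tz": -0.05,"spin": 0},{"tx": 0,"ty": 0,"tz": -0.058,"spin": 0},{"tx": 0,"ty": 0,"tz": -0.066,"spin": 0},{"tx": 0,"ty": 0,"tz": -0.07,"spin": 0},{"tx": 0,"ty": 0,"tz": -0.07,"spin": 0}])

```text
t: 18.32
position: [0.4834, -0.1279, 0.1652]
tcp_rot: [0.796, 0.605, 0.0, 0.0]
force: [0.2, -0.5, -2.0]
grip_width: 0.0543
finger_force: 30.0
```

```bash
python3 st.py; python3 - <<'E'
from h import *
P,im=snap('side'); cv2.imwrite('pics/s2.png',cv2.resize(im[110:290,130:370],(800,600),interpolation=3)[:,:,::-1])
for x in ctrl.trace('tile','side')[:1]:
    m=x['region'];c,_=cv2.findContours(np.array(m).astype('uint8'),0,2);r=cv2.minAreaRect(max(c,key=cv2.contourArea));print(x['conf'],[atz(P,p,.008).round(3) for p in cv2.boxPoints(r)])
P,im=snap('top')
for x in ctrl.trace('tile','top')[:1]:
    m=x['region'];c,_=cv2.findContours(np.array(m).astype('uint8'),0,2);r=cv2.minAreaRect(max(c,key=cv2.contourArea));print(x['conf'],atz(P,r[0],.008).round(4),[atz(P,p,.008).round(3) for p in cv2.boxPoints(r)])
E
```

```text
t 18.32 yawx 74.42 pos [ 0.4834 -0.1279  0.1652] F [ 0.2 -0.5 -2. ] M [-0.105  0.057  0.016] w 0.0543 30.0 tau6 -0.0
0.67 [array([0.451, 0.12 , 0.008]), array([0.509, 0.114, 0.008]), array([0.508, 0.091, 0.008]), array([0.45 , 0.097, 0.008])]
```

View pics/s2.png

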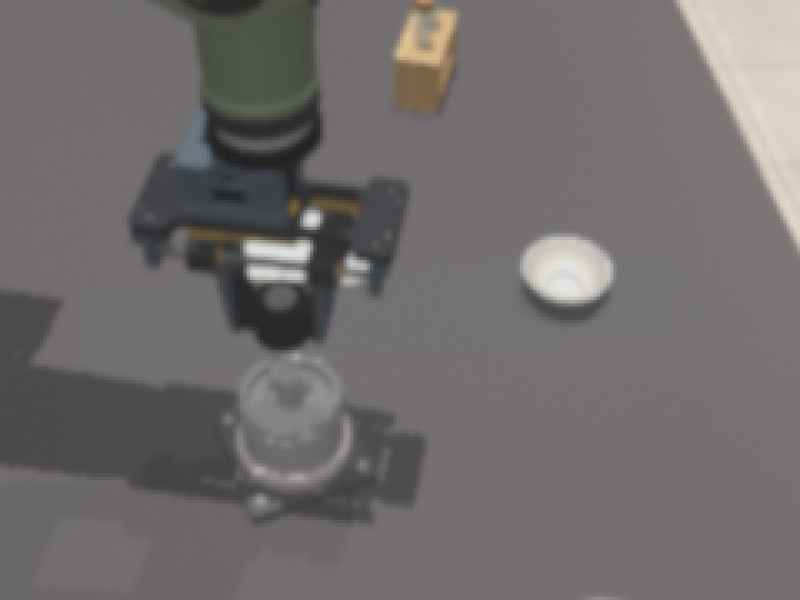

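The crop shows the cap hanging in the fingers at (280,310). The canister still stands in its holder at (290,410) with its neck bare. I'll work out the tile centre from the first pictures.

```bash
python3 - <<'E'
from h import *
for c,p in(('top',(203,224)),('side',(225,181))):
    P=ctrl.camera_params(c);im=cv2.imread(f'pics/{c}.png')
    m=(im.min(2)>170).astype('uint8');n,l=cv2.connectedComponents(m);m=(l==l[p[1],p[0]]).astype('uint8')
    k,_=cv2.findContours(m,0,2);h=cv2.approxPolyN(max(k,key=cv2.contourArea),4)[0] if hasattr(cv2,'approxPolyN') else None
    W=np.array([atz(P,q,.008) for q in h.reshape(-1,2)]);print(c,m.sum(),W.round(3).tolist(),W.mean(0).round(4))
E
```

```text
top 2203 [[0.567, 0.055, 0.008], [0.438, 0.079, 0.008], [0.46, 0.206, 0.008], [0.589, 0.185, 0.008]] [0.5136 0.1314 0.008 ]
side 1086 [[0.593, 0.19, 0.008], [0.57, 0.058, 0.008], [0.44, 0.075, 0.008], [0.462, 0.203, 0.008]] [0.5163 0.1316 0.008 ]
```

Request:
jog_arm(commands=[{"tx": 0.01,"ty": -0.0015,"tz": 0,"spin": 0},{"tx": 0.03,"ty": -0.0045,"tz": 0,"spin": 0},{"tx": 0.06,"ty": -0.009,"tz": 0,"spin": 0},{"tx": 0.09,"ty": -0.0135,"tz": 0,"spin": 0},{"tx": 0.12,"ty": -0.018,"tz": 0,"spin": 0},{"tx": 0.15,"ty": -0.0225,"tz": 0,"spin": 0},{"tx": 0.18,"ty": -0.027,"tz": 0,"spin": 0},{"tx": 0.21,"ty": -0.032,"tz": 0,"spin": 0},{"tx": 0.235,"ty": -0.036,"tz": 0,"spin": 0},{"tx": 0.25,"ty": -0.038,"tz": 0,"spin": 0},{"tx": 0.2585,"ty": -0.0393,"tz": 0,"spin": 0},{"tx": 0.2585,"ty": -0.0393,"tz": 0,"spin": 0}])

```text
t: 20.02
position: [0.5148, 0.1318, 0.1648]
tcp_rot: [0.796, 0.605, -0.0, 0.0]
force: [0.3, -0.0, -1.8]
grip_width: 0.0542
finger_force: 30.0
```

Request:
jog_arm(commands=[{"tx": 0,"ty": 0,"tz": 0.01,"spin": 0},{"tx": 0,"ty": 0,"tz": 0.025,"spin": 0},{"tx": 0,"ty": 0,"tz": 0.045,"spin": 0},{"tx": 0,"ty": 0,"tz": 0.065,"spin": 0},{"tx": 0,"ty": 0,"tz": 0.085,"spin": 0},{"tx": 0,"ty": 0,"tz": 0.105,"spin": 0},{"tx": 0,"ty": 0,"tz": 0.12,"spin": 0},{"tx": 0,"ty": 0,"tz": 0.13,"spin": 0},{"tx": 0,"ty": 0,"tz": 0.136,"spin": 0},{"tx": 0,"ty": 0,"tz": 0.14,"spin": 0},{"tx": 0,"ty": 0,"tz": 0.141,"spin": 0},{"tx": 0,"ty": 0,"tz": 0.141,"spin": 0}])

```text
t: 21.52
position: [0.5151, 0.1318, 0.0243]
tcp_rot: [0.796, 0.605, 0.0, 0.0]
force: [-0.3, -0.2, -2.3]
grip_width: 0.0548
finger_force: 30.0
```

```bash
python3 st.py
```

```text
t 21.52 yawx 74.42 pos [0.5151 0.1318 0.0243] F [-0.3 -0.2 -2.3] M [-0.115  0.077  0.025] w 0.0548 30.0 tau6 -0.0
```

Not touching yet. About 5 mm to go.

Request:
jog_arm(commands=[{"tx": 0,"ty": 0,"tz": 0.001,"spin": 0},{"tx": 0,"ty": 0,"tz": 0.002,"spin": 0},{"tx": 0,"ty": 0,"tz": 0.003,"spin": 0},{"tx": 0,"ty": 0,"tz": 0.004,"spin": 0},{"tx": 0,"ty": 0,"tz": 0.0045,"spin": 0},{"tx": 0,"ty": 0,"tz": 0.0045,"spin": 0}])

```text
t: 22.28
position: [0.5148, 0.1317, 0.0195]
tcp_rot: [0.796, 0.605, 0.0, -0.0]
force: [0.5, -0.8, -1.3]
grip_width: 0.0542
finger_force: 30.0
```

```bash
python3 st.py
```

```text
t 22.27 yawx 74.41 pos [0.5148 0.1317 0.0195] F [ 0.5 -0.8 -1.3] M [-0.133  0.222 -0.024] w 0.0542 30.0 tau6 -0.001
```

Request:
jog_arm(commands=[{"tx": 0,"ty": 0,"tz": 0.0004,"spin": 0},{"tx": 0,"ty": 0,"tz": 0.0007,"spin": 0},{"tx": 0,"ty": 0,"tz": 0.0007,"spin": 0}])

```text
t: 22.65
position: [0.5148, 0.1317, 0.0194]
tcp_rot: [0.796, 0.605, 0.0, 0.0]
force: [-1.9, 0.0, 5.1]
grip_width: 0.0545
finger_force: 30.0
```

```bash
python3 st.py
```

```text
t 22.65 yawx 74.42 pos [0.5148 0.1317 0.0194] F [-1.9  0.   5.1] M [-0.178  0.444 -0.022] w 0.0545 30.0 tau6 0.002
```

Touching down at about 5 N. I'll open and back straight up.

Request:
jog_arm(commands=[{"tx": 0,"ty": 0,"tz": 0,"spin": 0},{"tx": 0,"ty": 0,"tz": 0,"spin": 0},{"tx": 0,"ty": 0,"tz": 0,"spin": 0},{"tx": 0,"ty": 0,"tz": 0,"spin": 0},{"tx": 0,"ty": 0,"tz": 0,"spin": 0},{"tx": 0,"ty": 0,"tz": 0,"spin": 0}], gripper=0.0912)

```text
t: 23.4
position: [0.5149, 0.1317, 0.0187]
tcp_rot: [0.796, 0.605, 0.0, -0.0]
force: [-0.2, 1.1, -0.1]
grip_width: 0.0915
finger_force: 0.0
```

Request:
jog_arm(commands=[{"tx": 0,"ty": 0,"tz": -0.005,"spin": 0},{"tx": 0,"ty": 0,"tz": -0.015,"spin": 0},{"tx": 0,"ty": 0,"tz": -0.03,"spin": 0},{"tx": 0,"ty": 0,"tz": -0.05,"spin": 0},{"tx": 0,"ty": 0,"tz": -0.08,"spin": 0},{"tx": 0,"ty": 0,"tz": -0.11,"spin": 0},{"tx": 0,"ty": 0,"tz": -0.14,"spin": 0},{"tx": -0.03,"ty": 0,"tz": -0.16,"spin": 0},{"tx": -0.06,"ty": 0,"tz": -0.17,"spin": 0},{"tx": -0.08,"ty": 0,"tz": -0.17,"spin": 0},{"tx": -0.08,"ty": 0,"tz": -0.17,"spin": 0}])

```text
t: 24.78
position: [0.4929, 0.0538, 0.1889]
tcp_rot: [0.797, 0.604, 0.0, -0.0]
force: [0.3, 0.3, 0.4]
grip_width: 0.0909
finger_force: 0.0
```

```bash
python3 st.py; python3 - <<'E'
from h import *
P,a=snap('wrist');Q,b=snap('side')
cv2.imwrite('pics/f.png',np.hstack([cv2.resize(a,(400,300)),cv2.resize(b[110:290,130:370],(400,300),interpolation=3)])[:,:,::-1])
E
```

```text
t 24.77 yawx 74.3 pos [0.4929 0.0538 0.1889] F [0.3 0.3 0.4] M [-0.092  0.071 -0.03 ] w 0.0909 0.0 tau6 -0.078
```

View pics/f.png

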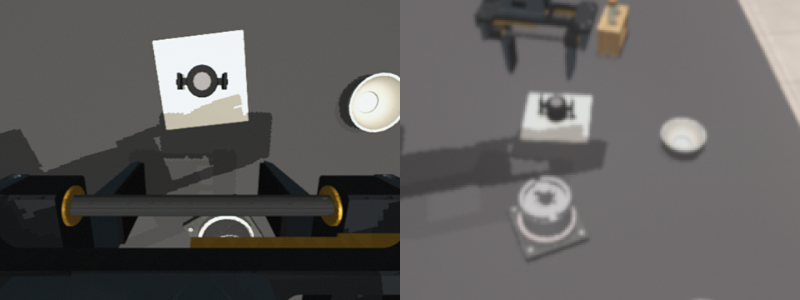

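The cap stands upright at the tile's middle, at (202,81) in the wrist half. The canister is in its holder at (545,200) in the side half, and the dish and rack look undisturbed.

```bash
python3 -c "
from workcell import ctrl
print(ctrl.close_job())"
```

```text
the job is handed in; nothing more can be done
None
```

The cap is off the canister and standing upright near the middle of the white tile, the canister is still in its holder, the last pictures show the dish and tube rack undisturbed (the bulb and ring clamp were not re-checked, but the arm stayed clear of them), and the job was handed in at about 25 s.

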